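# Re-rack the bar tools in reverse order

## Robot

A 6-joint arm with a two-finger parallel gripper is mounted at the origin on the work surface. World frame = base frame: x ahead of the robot, y to its left, z up, the work surface at z = 0. Lengths are in m, angles in rad, forces in N, time in s.
With the tool pointing down it reaches from about 0.275 to 0.85 m from the base axis. Payload 19 kg.
Tool frame: the origin (TCP) lies on the centre line of the jaws, within the pads' length; the fingertips stand 11 mm ahead of it and the grasp point (between the pads) lies 8 mm behind it; z points along the fingers, y is the line along which they close (so a half turn about z gives the same grasp; the last joint's range is limited). The gripper opens to 85 mm and grips with 20 to 120 N. Pads are 22 mm wide; open, the fingers measure 114 mm over their backs; the gripper's body (76 mm by 85 mm) begins 54 mm behind the grasp point. The pads swing forward as they close: fully open they stand 13 mm farther back than shut.
Start: joints at [1.004, 0.15, 1.437, -0, 1.554, -0.134], TCP at [0.241, 0.522, 0.242] pointing down, gripper open.
Joint ranges: [-2.8, 2.8], [-0.68, 2.1], [0.12, 2.68], [-1.39, 4.53], [0.16, 2.79], [-2.81, 2.81]. Speed limits (rad/s): [1.89, 1.89, 2.22, 3.01, 3.01, 3.01].

## Interface

Orientations are given as [roll, pitch, yaw] about the fixed x, y, z axes, in that order (R = Rz(yaw) Ry(pitch) Rx(roll)).
In Python, from cell import manip gives the robot as it stands.
- The arm moves only by the tool arm_command, never from a script. Its argument "steps" is a list of rows, each a list of 7 numbers: the shift along the tool's x, y, z in mm, then the turn, a rotation vector about the tool's x, y, z in rad, then the finger opening in mm, from 0 to 85.4. A call has 1 to 8 rows; each row is the pose to reach, as a shift and turn from the pose commanded when the call began, along the tool's axes at that moment; what a row does not reach only later rows make up. A row lasts 1/8 s, in which the tool goes at most 62.5 mm and 10.7 degrees, less where a joint would pass 70% of its speed; a pose out of reach is approached as far as the arm can. A call with a gripper value outside its range is refused whole. The fingers move at their own pace and stop on an object; the grip force is fixed at half the most. Time passes only in rows, so rows that repeat a pose let the fingers close. It gives the time, the measured TCP pose, the force, the opening and the grip force at its end, in the units of the state.
- manip.read_state(): the state, without advancing time (a new reading comes with each control period).
- manip.camera(name): name is "side" or "top" or "wrist"; returns the picture (420x560x3 uint8, blue, green, red); there is no depth.
- manip.get_calibration(name): a dict with "K" (3x3 intrinsics, pixels), "pose" (4x4, takes a point from camera to world coordinates); the wrist camera has in their place "mount" (4x4, takes a point from camera to tool coordinates, whose origin is the TCP and whose axes are the flange's). Camera axes: x right, y up, looking along -z (the intrinsics and any distortion apply to the point x, -y, -z); pixel columns grow to the right and rows downward; lengths in m; the calibration is good to about 2 mm. The wrist camera is an equidistant fisheye: a pixel r from the principal point sees the ray r / f radians off the axis. A picture is of the moment at which its call begins: read the wrist's pose just before it. get_calibration takes no time and is no camera call.
- manip.close_job(): hands the job in; it is judged then, once.
The state is a dict: "clock": time; "joint_positions": joint angles; "dq": joint speeds; "joint_efforts": joint torques, N m; "ee_pos": TCP position; "eef_rot": TCP orientation; "contact_force": force on the tool from outside, world axes, zero at the start; "moment": the same for the moment, N m; "width": opening from 0.0 (shut) to 1.0 (fully open); "finger_force": force on a finger pad.
Only numpy, scipy, OpenCV 4.12 (cv2) and the standard library are available. Lean on these libraries where they do the work, as an engineer would, in place of code of your own. Each camera call takes 0.05 s, during which the arm holds its last target. There are 200 camera calls.

## Task

Move the four bar tools from the cream rack to the dark walnut rack in reverse order: the tool that lies leftmost in the old rack goes into the rightmost bay of the new one, and so on along the row, one to a bay. Lay each flat on the floor of its bay, in the middle of it and along it (either way round), and leave all four there, released and still.

Things in the scene. Friction and masses are not known exactly. Their poses are not given: they have to be found in the camera images.
- cork_puller: Two-prong cork puller: pale yellow boxwood handle and two parallel steel prongs; 102 mm long, 70 g, lying flat. Origin: centre of its length and width, on its underside; x along its length from handle towards the working end, z up. Grip it across y on the flat-sided handle, 54 long, 24 wide (y) and 28 high (z), whose middle lies 23 mm from the origin towards -x.
- stopper: Silver-plated bottle stopper: bright silver ball finial (30 mm) at the -x end, flat-sided silver sleeve in the middle, black rubber plug at the +x end; 103 mm long, 100 g, lying flat. Origin: centre of its length and width, on its underside; x along its length from handle towards the working end, z up. Grip it across y on the sleeve, 24 wide (y), 28 high (z), reaching from 28 mm on the -x side of the origin to 16 mm on the +x side.
- champagne_key: Brass champagne key: yellow brass handle with a round brass ring at the +x end; 103 mm long, 110 g, lying flat. Origin: centre of its length and width, on its underside; x along its length from handle towards the working end, z up. Grip it across y on the flat-sided handle, 54 long, 24 wide (y) and 28 high (z), whose middle lies 23 mm from the origin towards -x.
- cap_lifter: Crown-cap lifter: red handle with an open steel claw at the +x end; 102 mm long, 80 g, lying flat. Origin: centre of its length and width, on its underside; x along its length from handle towards the working end, z up. Grip it across y on the flat-sided handle, 54 long, 24 wide (y) and 28 high (z), whose middle lies 23 mm from the origin towards -x.
- old_rack: Cream rack, fixed, four bays in a row, holding the tools at the start. 132 (x) by 342 (y) mm; floor 6 mm thick; ribs and rim 3 mm wide stand 4 mm above the floor. Origin: underside, in the middle of the four bays; bay centres at x = 0, y = -108, -36, 36, 108 mm; +y is left as seen from the robot. A narrow strip beyond the +108 bay holds a cork. May lie nearer or farther than the new rack.
- new_rack: Dark walnut rack, fixed, empty at the start, same form and sizes as the old one: origin on the underside in the middle of the four bays, bay floor 6 mm above it, bay centres at x = 0, y = -108, -36, 36, 108 mm, bays 69 mm wide and 124 mm long (x), ribs 4 mm high; +y is left as seen from the robot. The narrow strip at the +y end, with a crown cap, is not a bay.
- cork_puller_pad: Cork lining pad, 112 x 56 x 2 mm, fixed in the old rack's bay in which the cork puller lies at the start; it shows that thing's old place in the row. Origin: centre of its underside.
- stopper_pad: Cork lining pad, 112 x 56 x 2 mm, fixed in the old rack's bay in which the stopper lies at the start; it shows that thing's old place in the row. Origin: centre of its underside.
- champagne_key_pad: Cork lining pad, 112 x 56 x 2 mm, fixed in the old rack's bay in which the champagne key lies at the start; it shows that thing's old place in the row. Origin: centre of its underside.
- cap_lifter_pad: Cork lining pad, 112 x 56 x 2 mm, fixed in the old rack's bay in which the cap lifter lies at the start; it shows that thing's old place in the row. Origin: centre of its underside.
Not all that is in view belongs to the job. Leave any green or pink look-alike of the champagne_key alone.

How it is judged:
By the outcome, as a careful person would: the job done as asked, in the order asked, and still so for the second after the job is handed in, with the robot touching nothing.
It also fails if it takes over 80 s, if anything falls off the work surface, if the arm or the gripper's body presses on something with over 40 N, if the wrist force passes 120 N, or if a joint passes its speed limit or range.

## Working session

There is one attempt and no reset: what is moved stays moved. The work goes in short steps, Python scripts to look and compute and a tool call to move; the robot and the scene stay as the last step left them, time stands still between calls to the robot, and variables do not carry over. Pictures are saved under pics/ and viewed, at most 14 in all, crops included, and the job is handed in when it is done.

Besides the shell and the picture viewer there is one more tool, called by a JSON object that holds its "op" and its "data". arm_command: Moves the arm, as the interface text tells. Its arguments: {"type":"object","properties":{"steps":{"type":"array"}},"required":["steps"]}

```bash
mkdir -p pics; python3 - <<'E'
from cell import manip
import cv2
for n in ["top","side"]:
    cv2.imwrite(f"pics/{n}0.png",manip.camera(n)); c=manip.get_calibration(n); print(n,c)
print(manip.get_calibration("wrist"))
print(manip.read_state())
E
```

```text
top {'K': array([[516.94746113,   0.        , 286.3569967 ],
       [  0.        , 516.94746113, 213.96935481],
       [  0.        ,   0.        ,   1.        ]]), 'pose': array([[ 0.02630774,  0.98709989, -0.15792945,  0.237491  ],
       [-0.99960378,  0.02755792,  0.00573108, -0.19016179],
       [ 0.01000936,  0.1577161 ,  0.98743377,  1.17300913],
       [ 0.        ,  0.        ,  0.        ,  1.        ]])}
side {'K': array([[392.37063857,   0.        , 276.43067377],
       [  0.        , 392.37063857, 206.92119547],
       [  0.        ,   0.        ,   1.        ]]), 'pose': array([[-0.96610796,  0.20649541, -0.15490336,  0.27591408],
       [-0.25770753, -0.73688485,  0.62497004,  0.3984424 ],
       [ 0.01490751,  0.64370829,  0.76512574,  0.78336205],
       [ 0.        ,  0.        ,  0.        ,  1.        ]])}
{'K': array([[325.1922621 ,   0.        , 278.11194315],
       [  0.        , 325.1922621 , 204.29686696],
       [  0.        ,   0.        ,   1.        ]]), 'mount': array([[-1.12569008e-04,  9.49026137e-01,  3.15197365e-01,
         8.22608391e-02],
      
[... 236 characters left out ...]
000000e+00]])}
{'clock': 0.1, 'joint_positions': array([ 1.00400906e+00,  1.50924471e-01,  1.43791806e+00,  2.12641235e-05,
        1.55380592e+00, -1.34010491e-01]), 'dq': array([-0.00105288, -0.00183429, -0.0015443 ,  0.00038195, -0.00086618,
        0.00076843]), 'joint_efforts': array([ 6.35952063e-03, -7.14373612e+01, -5.71791744e+01, -1.29271389e-04,
        7.12494249e-03, -2.41123047e-05]), 'ee_pos': array([0.2410619 , 0.52181222, 0.24176674]), 'eef_rot': array([-3.14054917e+00, -1.62134243e-04,  2.70881542e+00]), 'contact_force': array([-0.19463132,  0.70932413, -0.00828597]), 'moment': array([-0.02831491,  0.02832222, -0.00879469]), 'finger_force': 0.0, 'width': 0.9977923788476808}
```

View pics/top0.png

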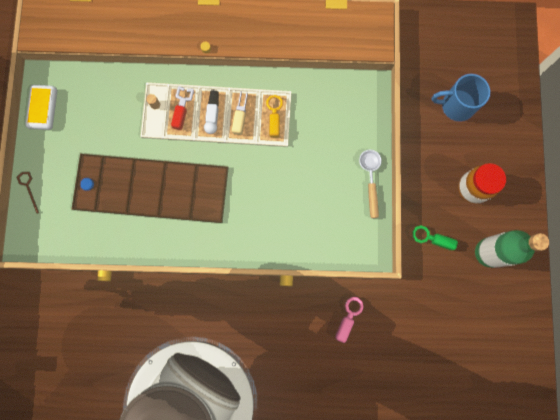

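View pics/side0.png

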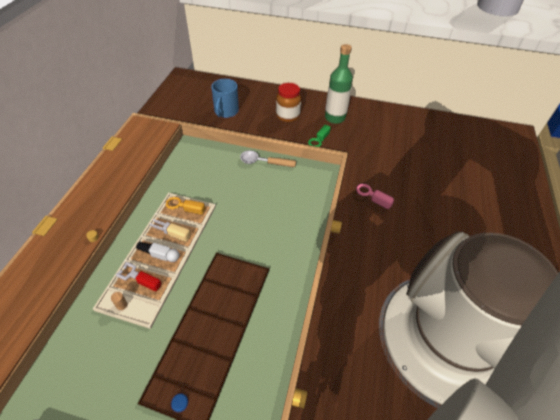

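Top view: cream rack at (143–291, 83–145), order from left: red lifter, stopper, cork puller, brass key. The walnut rack is at (73–228, 154–221). Both lie on green baize in a case. Next I triangulate the rack corners for height.

```bash
cat > h.py <<'E'
import cv2,numpy as np
from cell import manip
def ray(cal,px):
    K,P=cal["K"],cal["pose"]; d=np.linalg.inv(K)@[px[0],px[1],1]; d=P[:3,:3]@[d[0],-d[1],-d[2]]
    return P[:3,3],d/np.linalg.norm(d)
def onplane(cal,px,z):
    o,d=ray(cal,px); return o+d*(z-o[2])/d[2]
def tri(c1,p1,c2,p2):
    A=np.zeros((3,3));b=np.zeros(3);R=[ray(c1,p1),ray(c2,p2)]
    for o,d in R:
        M=np.eye(3)-np.outer(d,d);A+=M;b+=M@o
    x=np.linalg.solve(A,b); return x,[np.linalg.norm((np.eye(3)-np.outer(d,d))@(x-o)) for o,d in R]
def quad(mask):
    cs=cv2.findContours(mask,cv2.RETR_EXTERNAL,cv2.CHAIN_APPROX_NONE)[0]
    c=cv2.convexHull(max(cs,key=cv2.contourArea))
    for e in np.linspace(2,20,37):
        a=cv2.approxPolyDP(c,e,True)
        if len(a)<=4: break
    return a[:,0],cv2.contourArea(c)
E
python3 - <<'E'
from h import *
roi={"top":{"old":(125,70,305,155),"new":(62,147,240,232)},"side":{"old":(85,185,225,335),"new":(130,245,280,419)}}
Q={}
for n in roi:
    im=cv2.imread(f"pics/{n}0.png");hsv=cv2.cvtColor(im,cv2.COLOR_BGR2HSV)
    ng=((hsv[...,0]<38)|(hsv[...,0]>88)|(hsv[...,2]<60)).astype(np.uint8)*255
    for k,(a,b,c,d) in roi[n].items():
        m=np.zeros_like(ng);m[b:d,a:c]=ng[b:d,a:c]
        m=cv2.morphologyEx(m,cv2.MORPH_OPEN,np.ones((3,3)))
        q,A=quad(m);Q[n,k]=q;print(n,k,q.tolist(),A)
ct,cs=manip.get_calibration("top"),manip.get_calibration("side")
for k in("old","new"):
    for p in Q["top",k]:
        # side px of the point at z~.01 -> nearest corner
        best=min(((max(tri(ct,p,cs,q)[1]),tuple(q)) for q in Q["side",k]))
        print(k,p,best,tri(ct,p,cs,best[1])[0].round(4))
E
```

```text
top old [[146, 84], [290, 91], [287, 146], [141, 137]] 8197.0
top new [[79, 156], [227, 166], [222, 221], [71, 209]] 8601.0
side old [[215, 204], [151, 328], [92, 309], [168, 192]] 7911.0
side new [[269, 267], [210, 418], [138, 405], [215, 252]] 11178.0
old [146  84] (np.float64(0.002953377181378752), (np.int32(92), np.int32(309))) [0.7266 0.143  0.0152]
old [290  91] (np.float64(0.0008599316343884279), (np.int32(168), np.int32(192))) [ 0.7152 -0.1975  0.0203]
old [287 146] (np.float64(0.0016435079248022142), (np.int32(215), np.int32(204))) [ 0.5831 -0.194   0.0176]
old [141 137] (np.float64(3.38224788147705e-05), (np.int32(151), np.int32(328))) [0.5958 0.1464 0.0088]
new [ 79 156] (np.float64(0.0029836008528458017), (np.int32(138), np.int32(405))) [0.5475 0.2844 0.0149]
new [227 166] (np.float64(0.0015228153442565279), (np.int32(215), np.int32(252))) [ 0.5319 -0.0574  0.0161]
new [222 221] (np.float64(0.00036974544084367704), (np.int32(269), np.int32(267))) [ 0.402  -0.052   0.0162]
new [ 71 209] (np.float64(0.0012160261961532664), (np.int32(210), np.int32(418))) [0.414  0.2765 0.0485]
```

```bash
cat >> h.py <<'E'
from scipy.spatial.transform import Rotation as Rt
def tool():
    s=manip.read_state(); return np.array(s["ee_pos"]),Rt.from_euler("xyz",s["eef_rot"])
def goto(p,yaw):
    t,R=tool(); G=Rt.from_euler("xyz",[np.pi,0,yaw])
    print("shift mm",(R.inv().apply(np.array(p)-t)*1000).round(1),"turn",(R.inv()*G).as_rotvec().round(4))
def wray(px):   # wrist rays for the present pose
    c=manip.get_calibration("wrist");K,M=c["K"],c["mount"];t,R=tool()
    px=np.atleast_2d(px).astype(float);u=(px-[K[0,2],K[1,2]])/K[0,0];r=np.linalg.norm(u,axis=1)+1e-9
    d=np.c_[u[:,0]/r*np.sin(r),-u[:,1]/r*np.sin(r),-np.cos(r)]
    return t+R.apply(M[:3,3]),R.apply(d@M[:3,:3].T)
def wplane(px,z):
    o,d=wray(px); return o+d*((z-o[2])/d[:,2])[:,None]
E
python3 -c "
from h import *
goto([.56,.02,.30],3.105)"
```

```text
shift mm [-500.  -321.8  -58. ] turn [-0.001  -0.0004 -0.3962]
```

{"op": "arm_command", "data": {"steps": [[-50,-32,-6,0,0,-0.04,45],[-100,-64,-12,0,0,-0.08,45],[-150,-97,-18,0,0,-0.12,45],[-200,-129,-24,0,0,-0.16,45],[-250,-161,-30,0,0,-0.2,45],[-300,-193,-36,0,0,-0.25,45],[-360,-232,-42,0,0,-0.3,45],[-410,-264,-48,0,0,-0.34,45]]}}

```text
clock: 1.1
ee_pos: [0.4998, 0.1139, 0.2897]
eef_rot: [3.142, -0.0, 3.05]
contact_force: [0.9, 1.2, 0.1]
width: 0.532
finger_force: 0.0
```

{"op": "arm_command", "data": {"steps": [[-45,-29,-5,0,0,-0.03,45],[-90,-58,-10,0,0,-0.056,45],[-90,-58,-10,0,0,-0.056,45],[-90,-58,-10,0,0,-0.056,45],[-90,-58,-10,0,0,-0.056,45]]}}

```text
clock: 1.72
ee_pos: [0.5828, 0.0504, 0.2999]
eef_rot: [-3.142, 0.0, 3.106]
contact_force: [-0.3, 0.6, -0.6]
width: 0.525
finger_force: 0.0
```

```bash
python3 -c "
from h import *
print(tool()[0],manip.read_state()['eef_rot'],manip.read_state()['width'])
cv2.imwrite('pics/w1.png',manip.camera('wrist'))"
```

```text
[0.58278248 0.05044059 0.29985513] [-3.14157281e+00  7.41176448e-05  3.10563956e+00] 0.5251264050610641
```

View pics/w1.png

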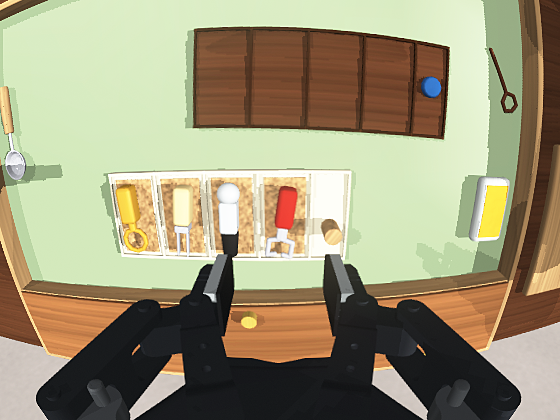

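Wrist view: order (image left→right is world right→left) brass key (128,205), cork puller (183,207), stopper (229,215), red lifter (287,207). Handles point toward the robot; the walnut rack spans (193,28)–(448,137).

```bash
python3 - <<'E'
from h import *
im=cv2.imread("pics/w1.png");hsv=cv2.cvtColor(im,cv2.COLOR_BGR2HSV)
ng=((hsv[...,0]<38)|(hsv[...,0]>88)|(hsv[...,2]<50)).astype(np.uint8)*255
for k,(a,b,c,d) in {"new":(175,15,465,145),"old":(98,160,365,264)}.items():
    m=np.zeros_like(ng);m[b:d,a:c]=ng[b:d,a:c]; m[250:,190:270]=0;m[250:,315:]=0
    m=cv2.morphologyEx(m,cv2.MORPH_OPEN,np.ones((3,3)))
    q,A=quad(m);print(k,q.tolist(),A)
    for z in(.008,.015):
        w=wplane(q,z);w=w[np.argsort(w[:,1])]
        r=w[:2];l=w[2:];r=r[np.argsort(r[:,0])];l=l[np.argsort(l[:,0])]
        yd=((l-r).mean(0));L=np.linalg.norm(yd);yd/=L
        print(z,"len",L,"wid",np.linalg.norm(r[1]-r[0]),np.linalg.norm(l[1]-l[0]),"yaw",-np.arctan2(yd[0],yd[1]),"org",(r.mean(0)+.1455*yd).round(4),"from centre",((w.mean(0))-.0255*yd).round(4))
for p in [(128,205),(183,207),(229,215),(287,207)]: print(p,hsv[p[1],p[0]],wplane(p,.04).round(3))
E
```

```text
new [[194, 29], [447, 46], [443, 138], [193, 127]] 25789.0
0.008 len 0.3457528575868186 wid 0.13209907586301312 0.13282835317030076 yaw -0.05970465177264255 org [0.4723 0.0892 0.008 ] from centre [0.4724 0.0911 0.008 ]
0.015 len 0.34004044578963893 wid 0.12991657960073152 0.13063380803495242 yaw -0.05970465177264267 org [0.4729 0.091  0.015 ] from centre [0.4728 0.09   0.015 ]
old [[351, 172], [345, 249], [121, 254], [109, 173]] 20825.5
0.008 len 0.34760266699333275 wid 0.1317534657809007 0.11544478737334317 yaw -0.019005634383329802 org [ 0.6527 -0.0554  0.008 ] from centre [ 0.6527 -0.0526  0.008 ]
0.015 len 0.3418596932706493 wid 0.12957667957152805 0.11353744763386252 yaw -0.019005634383329986 org [ 0.6502 -0.0512  0.015 ] from centre [ 0.6502 -0.0512  0.015 ]
(128, 205) [ 26 163 253] [[ 0.624 -0.156  0.04 ]]
(183, 207) [ 28  37 255] [[ 0.63  -0.076  0.04 ]]
(229, 215) [ 90   1 253] [[ 0.643 -0.015  0.04 ]]
(287, 207) [  2 197 241] [[0.635 0.06  0.04 ]]
```

```bash
python3 -c "
from h import *
goto([.63,.06,.16],3.105)"
```

```text
shift mm [-46.8  11.2 140. ] turn [-0.      0.0004  0.0007]
```

{"op": "arm_command", "data": {"steps": [[-16,4,47,0,0,0,45],[-32,8,94,0,0,0,45],[-47,11,140,0,0,0,45],[-47,11,140,0,0,0,45],[-47,11,140,0,0,0,45]]}}

```text
clock: 2.4
ee_pos: [0.6309, 0.0593, 0.1618]
eef_rot: [-3.142, 0.002, 3.105]
contact_force: [0.9, 0.8, -0.5]
width: 0.53
finger_force: 0.0
```

```bash
python3 -c "
from h import *
print(tool()[0],manip.read_state()['width'])
cv2.imwrite('pics/w2.png',manip.camera('wrist'))"
```

```text
[0.63085352 0.05928242 0.1617942 ] 0.5296262923761074
```

View pics/w2.png

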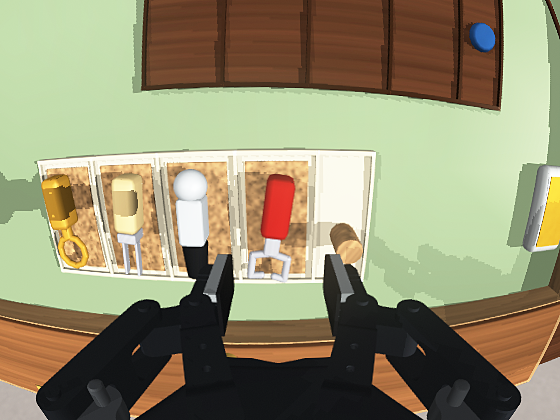

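```bash
cat >> h.py <<'E'
def handle(mask,zt):
    "handle on the wrist picture -> width, length, far end mid, yaw of axis (towards +x) on plane zt"
    c=max(cv2.findContours(mask,cv2.RETR_EXTERNAL,cv2.CHAIN_APPROX_NONE)[0],key=cv2.contourArea)[:,0]
    w=wplane(c,zt)[:,:2]
    (cx,cy),(a,b),th=cv2.minAreaRect((w*1000).astype(np.float32))
    ax=np.deg2rad(th if a>b else th+90); ax=(ax+np.pi/2)%np.pi-np.pi/2
    u=np.array([np.cos(ax),np.sin(ax)]);far=np.array([cx,cy])/1000+u*max(a,b)/2000
    print("zt",zt,"w,l",round(min(a,b),1),round(max(a,b),1),"yaw",ax.round(3),"centre",np.round([cx,cy],1),"far",(far*1000).round(1),"mid from far",((far-u*.027)*1000).round(1))
E
python3 - <<'E'
from h import *
im=cv2.imread("pics/w2.png");hsv=cv2.cvtColor(im,cv2.COLOR_BGR2HSV)
m=(((hsv[...,0]<8)|(hsv[...,0]>172))&(hsv[...,1]>130)&(hsv[...,2]>80)).astype(np.uint8)*255
m[:150]=0;m[255:]=0;m[:,:240]=0;m[:,320:]=0
for z in(.035,.039,.043):handle(m,z)
E
```

```text
zt 0.035 w,l 24.1 57.4 yaw -0.177 centre [637.9  58.5] far [666.2  53.4] mid from far [639.6  58.2]
zt 0.039 w,l 23.7 56.5 yaw -0.177 centre [636.5  58.5] far [664.4  53.5] mid from far [637.8  58.3]
zt 0.043 w,l 23.3 55.6 yaw -0.177 centre [635.2  58.6] far [662.5  53.7] mid from far [636.   58.4]
```

```bash
python3 -c "
from h import *
goto([.637,.0585,.027],2.965)"
```

```text
shift mm [ -5.5  -0.4 135.3] turn [1.000e-04 3.000e-03 1.402e-01]
```

{"op": "arm_command", "data": {"steps": [[-3,0,35,0,0.002,0.07,45],[-5,0,75,0,0.003,0.14,45],[-6,0,110,0,0.003,0.14,45],[-6,0,128,0,0.003,0.14,45],[-6,0,136,0,0.003,0.14,45],[-6,0,136,0,0.003,0.14,45]]}}

```text
clock: 3.2
ee_pos: [0.6372, 0.0587, 0.0247]
eef_rot: [-3.141, -0.002, 2.965]
contact_force: [0.4, 0.3, 0.0]
width: 0.525
finger_force: 0.0
```

{"op": "arm_command", "data": {"steps": [[0,0,0,0,0,0,15],[0,0,0,0,0,0,15],[0,0,0,0,0,0,15],[0,0,0,0,0,0,15]]}}

```text
clock: 3.7
ee_pos: [0.6375, 0.0587, 0.0252]
eef_rot: [3.142, -0.001, 2.965]
contact_force: [-1.5, -0.5, 7.0]
width: 0.272
finger_force: 62.4
```

```bash
python3 -c "
from h import *
goto([.445,-.0165,.13],3.09)"
```

```text
shift mm [ 176.3 -107.9 -104.7] turn [ 1.000e-04 -9.000e-04 -1.251e-01]
```

{"op": "arm_command", "data": {"steps": [[0,0,-40,0,0,0,15],[10,-6,-90,0,0,-0.02,15],[50,-31,-105,0,0,-0.05,15],[95,-58,-105,0,0,-0.09,15],[138,-85,-105,0,0,-0.125,15],[176,-108,-105,0,0,-0.125,15],[176,-108,-105,0,0,-0.125,15],[176,-108,-105,0,0,-0.125,15]]}}

```text
clock: 4.7
ee_pos: [0.4455, -0.0168, 0.13]
eef_rot: [-3.142, -0.001, 3.089]
contact_force: [-0.2, 0.2, -0.4]
width: 0.27
finger_force: 58.9
```

```bash
python3 -c "
from h import *
s=manip.read_state();print(s['ee_pos'],s['eef_rot'],s['width'],s['contact_force'])
cv2.imwrite('pics/w3.png',manip.camera('wrist'))"
```

```text
[ 0.4454516  -0.01675669  0.13001363] [-3.14152179e+00 -1.31899848e-03  3.08937780e+00] 0.2696037681330864 [-0.16873841  0.16380444 -0.38645   ]
```

View pics/w3.png

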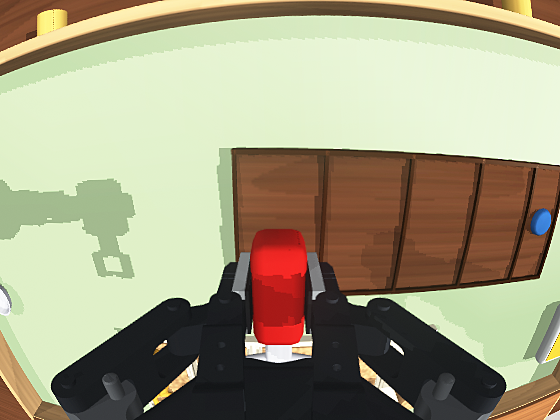

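```bash
python3 - <<'E'
from h import *
im=cv2.imread("pics/w3.png");hsv=cv2.cvtColor(im,cv2.COLOR_BGR2HSV)
m=((hsv[...,0]<25)|(hsv[...,0]>160))&(hsv[...,1]>60)&(hsv[...,2]<200)
E1=np.array([(c,130+np.argmax(m[130:200,c])-.5) for c in range(240,540,3)])
E2=np.array([(225+np.argmax(m[r,225:260])-.5,r) for r in range(156,226,3)])
E3=np.array([(c,320-np.argmax(m[320:240:-1,c])+.5) for c in range(400,535,3)])
def ln(E,z):
    w=wplane(E,z)[:,:2].astype(np.float32); vx,vy,x,y=cv2.fitLine(w,cv2.DIST_HUBER,0,1e-3,1e-3).ravel()
    d=np.array([vx,vy]);res=np.abs((w-[x,y])@[-vy,vx]);return np.array([x,y]),d,np.median(res)*1000
for z in(.01,.013,.016):
    (p,d,r),(q,e,s),(f,g,t)=[ln(E,z) for E in(E1,E2,E3)]
    if d[1]<0:d=-d
    if e[0]<0:e=-e
    k=np.linalg.solve(np.c_[d,-e],q-p);c=p+k[0]*d
    x=np.array([d[1],-d[0]])
    print(z,"yawA",-np.arctan2(d[0],d[1]),"yawB",np.arctan2(e[1],e[0]),"yawfar",-np.arctan(g[0]/g[1]),"res",r,s,t,"width",(f-p)@x,"corner",c,"org",c+.1455*d+.066*x)
E
```

```text
0.01 yawA -0.062000234 yawB -0.057607893 yawfar -0.062229827 res 0.18364301 0.16650386 0.32286197 width 0.13587697 corner [ 0.397961   -0.05092803] org [0.47284943 0.09020302]
0.013 yawA -0.06200012 yawB -0.057606902 yawfar -0.062229592 res 0.18146518 0.16451368 0.31903824 width 0.1342571 corner [ 0.3975513  -0.05046938] org [0.4724397  0.09066168]
0.016 yawA -0.06200012 yawB -0.05760681 yawfar -0.06222947 res 0.17924117 0.16252746 0.31520873 width 0.13263723 corner [ 0.3971416  -0.05001069] org [0.47203    0.09112037]
```

```bash
python3 -c "
from h import *
goto([.4424,-.0154,.0235],3.0806)"
```

```text
shift mm [  3.1   1.1 106.3] turn [-0.     -0.0019  0.0092]
```

{"op": "arm_command", "data": {"steps": [[2,1,35,0,-0.002,0.009,15],[3,1,70,0,-0.002,0.009,15],[3,1,95,0,-0.002,0.009,15],[3,1,104,0,-0.002,0.009,15],[3,1,106,0,-0.002,0.009,15],[3,1,106,0,-0.002,0.009,15]]}}

```text
clock: 5.5
ee_pos: [0.4422, -0.0155, 0.0239]
eef_rot: [-3.141, -0.0, 3.081]
contact_force: [-0.5, -0.9, -1.2]
width: 0.268
finger_force: 59.0
```

{"op": "arm_command", "data": {"steps": [[0,0,0,0,0,0,36],[0,0,0,0,0,0,36],[0,0,0,0,0,0,36],[0,0,-30,0,0,0,38],[0,0,-80,0,0,0,45],[0,0,-125,0,0,0,45],[0,0,-125,0,0,0,45]]}}

```text
clock: 6.38
ee_pos: [0.4431, -0.0158, 0.1515]
eef_rot: [-3.141, 0.005, 3.081]
contact_force: [0.9, -0.5, -0.7]
width: 0.525
finger_force: 0.0
```

```bash
python3 -c "
from h import *
s=manip.read_state();print(s['ee_pos'],s['eef_rot'],s['width'],s['contact_force'])
goto([.640,-.015,.15],3.105)"
```

```text
[ 0.44310567 -0.0158115   0.1514611 ] [-3.14079464  0.00465404  3.0808347 ] 0.5249994099050544 [ 0.866692   -0.5391963  -0.71780567]
shift mm [-196.5   12.8    2.4] turn [-0.0009  0.0046 -0.0242]
```

{"op": "arm_command", "data": {"steps": [[-45,3,0,0,0.002,0,45],[-98,6,0,0,0.004,-0.01,45],[-150,10,2,0,0.005,-0.02,45],[-196,13,2,0,0.005,-0.024,45],[-196,13,2,0,0.005,-0.024,45],[-196,13,2,0,0.005,-0.024,45]]}}

```text
clock: 7.12
ee_pos: [0.6374, -0.0144, 0.1449]
eef_rot: [3.141, -0.008, 3.105]
contact_force: [0.7, 0.1, 0.2]
width: 0.529
finger_force: 0.0
```

```bash
python3 -c "
from h import *
s=manip.read_state();print(s['ee_pos'],s['eef_rot'],s['width'])
im=manip.camera('wrist');cv2.imwrite('pics/w4.png',im)
hsv=cv2.cvtColor(im,cv2.COLOR_BGR2HSV)
print(hsv[215:300:5,200:300:6].tolist()[4])"
```

```text
[ 0.63742568 -0.01436863  0.14486078] [ 3.14131316 -0.00792946  3.10486699] 0.5293371754904942
[[19, 72, 145], [126, 8, 153], [16, 130, 200], [16, 125, 210], [16, 124, 214], [23, 40, 231], [22, 42, 211], [22, 42, 214], [16, 127, 166], [16, 123, 172], [101, 16, 179], [98, 4, 242], [98, 4, 243], [105, 2, 243], [100, 3, 244], [16, 126, 232], [15, 121, 185]]
```

View pics/w4.png

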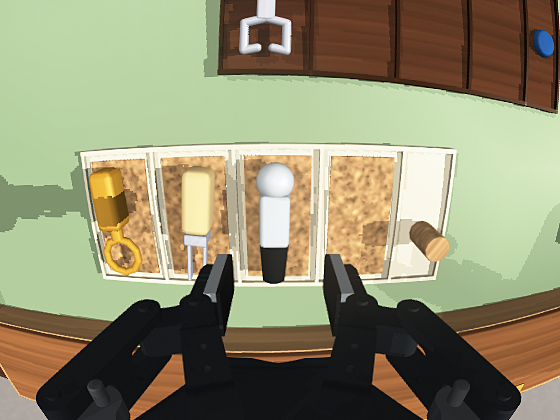

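```bash
python3 - <<'E'
from h import *
im=cv2.imread("pics/w4.png");hsv=cv2.cvtColor(im,cv2.COLOR_BGR2HSV)
m=((hsv[...,1]<28)&(hsv[...,2]>120)).astype(np.uint8)*255
m[:203]=0;m[262:]=0;m[:,:248]=0;m[:,303:]=0
m=cv2.morphologyEx(m,cv2.MORPH_OPEN,np.ones((7,7)))
for z in(.038,.0425):handle(m,z)
E
```

```text
zt 0.038 w,l 23.1 38.0 yaw -0.056 centre [651.3 -17.7] far [670.3 -18.7] mid from far [643.4 -17.2]
zt 0.0425 w,l 22.7 37.3 yaw -0.056 centre [649.5 -17.5] far [668.2 -18.6] mid from far [641.2 -17.1]
```

```bash
python3 -c "
from h import *
goto([.646,-.0173,.025],3.0856)"
```

```text
shift mm [ -9.7  -2.6 120.4] turn [ 0.0002 -0.0071  0.0191]
```

{"op": "arm_command", "data": {"steps": [[-4,-1,35,0,-0.007,0.019,45],[-8,-2.6,75,0,-0.007,0.019,45],[-9.7,-2.6,100,0,-0.007,0.019,45],[-9.7,-2.6,110,0,-0.007,0.019,45],[-9.7,-2.6,110,0,-0.007,0.019,45]]}}

```text
clock: 7.8
ee_pos: [0.6467, -0.0174, 0.0364]
eef_rot: [3.142, 0.001, 3.086]
contact_force: [-0.2, -1.2, 0.6]
width: 0.524
finger_force: 0.0
```

```bash
python3 -c "
from h import *
print(manip.read_state()['dq'].round(3))
goto([.646,-.0173,.025],3.0856)"
```

```text
[ 0.001 -0.015 -0.024  0.001  0.009 -0.001]
shift mm [ 0.7  0.  11.4] turn [0.0001 0.001  0.0001]
```

{"op": "arm_command", "data": {"steps": [[0.5,0,8,0,0.001,0,45],[0.5,0,11,0,0.001,0,45],[0.5,0,11,0,0.001,0,15],[0.5,0,11,0,0.001,0,15],[0.5,0,11,0,0.001,0,15],[0.5,0,11,0,0.001,0,15]]}}

```text
clock: 8.55
ee_pos: [0.6467, -0.0174, 0.0253]
eef_rot: [3.142, 0.0, 3.086]
contact_force: [-0.7, 0.0, 4.6]
width: 0.27
finger_force: 59.4
```

```bash
python3 -c "
from h import *
goto([.4638,.0555,.10],3.0806)"
```

```text
shift mm [186.7  62.6 -74.8] turn [0.     0.0004 0.0052]
```

{"op": "arm_command", "data": {"steps": [[0,0,-45,0,0,0,15],[25,8,-75,0,0,0,15],[70,23,-75,0,0,0.003,15],[115,39,-75,0,0,0.005,15],[160,54,-75,0,0,0.005,15],[187,63,-75,0,0,0.005,15],[187,63,-75,0,0,0.005,15],[187,63,-75,0,0,0.005,15]]}}

```text
clock: 9.55
ee_pos: [0.4639, 0.0558, 0.1002]
eef_rot: [3.142, 0.001, 3.081]
contact_force: [0.3, -0.7, -0.9]
width: 0.269
finger_force: 59.0
```

```bash
python3 -c "
from h import *
goto([.4635,.0555,.0235],3.0806)"
```

```text
shift mm [ 0.4 -0.4 76.7] turn [0.     0.0007 0.0003]
```

{"op": "arm_command", "data": {"steps": [[0,0,40,0,0,0,15],[0,0,66,0,0,0,15],[0,0,75,0,0,0,15],[0,0,77,0,0,0,15],[0,0,77,0,0,0,15]]}}

```text
clock: 10.18
ee_pos: [0.4641, 0.0558, 0.0236]
eef_rot: [3.142, 0.001, 3.081]
contact_force: [0.6, 0.4, -0.7]
width: 0.271
finger_force: 59.2
```

{"op": "arm_command", "data": {"steps": [[0,0,0,0,0,0,36],[0,0,0,0,0,0,36],[0,0,0,0,0,0,36],[0,0,-30,0,0,0,38],[0,0,-80,0,0,0,45],[0,0,-125,0,0,0,45],[0,0,-125,0,0,0,45]]}}

```text
clock: 11.05
ee_pos: [0.4648, 0.056, 0.1513]
eef_rot: [3.141, 0.006, 3.081]
contact_force: [-0.3, -0.5, 0.4]
width: 0.523
finger_force: 0.0
```

```bash
python3 -c "
from h import *
goto([.634,-.082,.15],3.105)"
```

```text
shift mm [-177.2 -127.4    2.3] turn [ 0.0001  0.0057 -0.0241]
```

{"op": "arm_command", "data": {"steps": [[-44,-32,0,0,0,0,45],[-88,-64,0,0,0,-0.01,45],[-132,-96,0,0,0,-0.02,45],[-177,-127,0,0,0,-0.024,45],[-177,-127,0,0,0,-0.024,45],[-177,-127,0,0,0,-0.024,45],[-177,-127,0,0,0,-0.024,45]]}}

```text
clock: 11.92
ee_pos: [0.6317, -0.0808, 0.148]
eef_rot: [3.141, -0.0, 3.105]
contact_force: [0.9, 0.5, -0.9]
width: 0.524
finger_force: 0.0
```

```bash
python3 -c "
from h import *
s=manip.read_state();print(s['ee_pos'],s['eef_rot'],s['width'])
im=manip.camera('wrist');cv2.imwrite('pics/w5.png',im)
hsv=cv2.cvtColor(im,cv2.COLOR_BGR2HSV)
print(hsv[205,236:330:4].tolist())"
```

```text
[ 0.63173762 -0.08079757  0.1479785 ] [ 3.14137839e+00 -1.65784727e-04  3.10548447e+00] 0.5244112579565545
[[23, 48, 177], [16, 131, 202], [16, 126, 186], [16, 128, 174], [16, 127, 161], [15, 125, 159], [16, 126, 168], [20, 107, 159], [22, 96, 231], [25, 73, 249], [25, 72, 250], [25, 71, 250], [26, 69, 251], [26, 67, 251], [25, 73, 250], [16, 122, 223], [16, 122, 205], [26, 43, 240], [22, 49, 182], [23, 44, 230], [25, 30, 240], [26, 23, 244], [20, 102, 249], [18, 114, 238]]
```

View pics/w5.png

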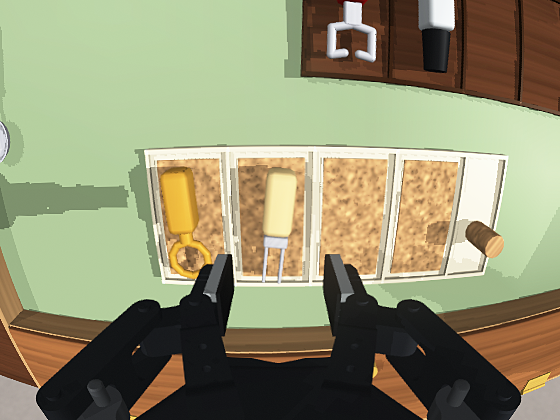

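Cork puller handle at (280,202), prongs below; brass key at (180,200). The lifter and stopper sit in the two right-hand walnut bays.

```bash
python3 - <<'E'
from h import *
im=cv2.imread("pics/w5.png");hsv=cv2.cvtColor(im,cv2.COLOR_BGR2HSV)
m=((hsv[...,0]>=20)&(hsv[...,0]<=32)&(hsv[...,1]>45)&(hsv[...,1]<112)&(hsv[...,2]>130)).astype(np.uint8)*255
m[:162]=0;m[250:]=0;m[:,:250]=0;m[:,304:]=0
m=cv2.morphologyEx(m,cv2.MORPH_OPEN,np.ones((9,9)))
for z in(.038,.0425):handle(m,z)
E
```

```text
zt 0.038 w,l 23.4 56.5 yaw -0.136 centre [629.  -79.7] far [657.  -83.6] mid from far [630.2 -79.9]
zt 0.0425 w,l 23.0 55.5 yaw -0.136 centre [627.5 -79.7] far [655.  -83.5] mid from far [628.2 -79.8]
```

```bash
python3 -c "
from h import *
goto([.6285,-.0797,.025],3.0056)"
```

```text
shift mm [  3.4   1.  123.2] turn [0.0001 0.0001 0.1   ]
```

{"op": "arm_command", "data": {"steps": [[1,1,35,0,0,0.05,45],[2,1,75,0,0,0.1,45],[3,1,105,0,0,0.1,45],[3,1,118,0,0,0.1,45],[3,1,122.5,0,0,0.1,45],[3,1,122.5,0,0,0.1,45]]}}

```text
clock: 12.72
ee_pos: [0.6298, -0.0804, 0.0264]
eef_rot: [-3.142, 0.001, 3.005]
contact_force: [-0.7, -0.4, 0.0]
width: 0.53
finger_force: 0.0
```

{"op": "arm_command", "data": {"steps": [[0,0,0,0,0,0,15],[0,0,0,0,0,0,15],[0,0,0,0,0,0,15],[0,0,0,0,0,0,15]]}}

```text
clock: 13.22
ee_pos: [0.63, -0.0806, 0.0267]
eef_rot: [-3.141, 0.002, 3.005]
contact_force: [-1.3, -0.2, 6.1]
width: 0.267
finger_force: 59.8
```

```bash
python3 -c "
from h import *
goto([.4512,.1283,.10],3.0806)"
```

```text
shift mm [205.5 182.5 -73.7] turn [-0.0002  0.0018 -0.0758]
```

{"op": "arm_command", "data": {"steps": [[0,0,-45,0,0,0,15],[20,18,-74,0,0,-0.01,15],[60,54,-74,0,0,-0.03,15],[102,91,-74,0,0.001,-0.05,15],[144,128,-74,0,0.002,-0.076,15],[186,164,-74,0,0.002,-0.076,15],[204,182,-74,0,0.002,-0.076,15],[204,182,-74,0,0.002,-0.076,15]]}}

```text
clock: 14.22
ee_pos: [0.4514, 0.1288, 0.1002]
eef_rot: [3.141, -0.001, 3.083]
contact_force: [0.2, -0.2, -1.3]
width: 0.268
finger_force: 59.0
```

```bash
python3 -c "
from h import *
goto([.4525,.1283,.025],3.0806)"
```

```text
shift mm [-1.2 -0.5 75.2] turn [ 0.0005 -0.0009  0.0025]
```

{"op": "arm_command", "data": {"steps": [[0,0,40,0,0,0.002,15],[-1,0,65,0,0,0.002,15],[-1,0,74,0,0,0.002,15],[-1,0,75.5,0,0,0.002,15],[-1,0,75.5,0,0,0.002,15]]}}

```text
clock: 14.85
ee_pos: [0.4536, 0.1274, 0.0246]
eef_rot: [3.141, -0.001, 3.078]
contact_force: [-0.4, 0.5, -0.7]
width: 0.269
finger_force: 59.7
```

{"op": "arm_command", "data": {"steps": [[0,0,0,0,0,0,36],[0,0,0,0,0,0,36],[0,0,0,0,0,0,36],[0,0,-30,0,0,0,38],[0,0,-80,0,0,0,45],[0,0,-125,0,0,0,45],[0,0,-125,0,0,0,45]]}}

```text
clock: 15.72
ee_pos: [0.4546, 0.1278, 0.1523]
eef_rot: [3.14, 0.004, 3.079]
contact_force: [0.5, -0.5, -1.4]
width: 0.527
finger_force: 0.0
```

```bash
python3 -c "
from h import *
goto([.630,-.155,.15],3.105)"
```

```text
shift mm [-192.7 -271.3    2.6] turn [ 0.0011  0.0036 -0.026 ]
```

{"op": "arm_command", "data": {"steps": [[-32,-45,0,0,0,0,45],[-64,-90,0,0,0,-0.01,45],[-96,-135,0,0,0,-0.02,45],[-128,-180,0,0,0,-0.026,45],[-160,-225,0,0,0,-0.026,45],[-193,-271,0,0,0,-0.026,45],[-193,-271,0,0,0,-0.026,45],[-193,-271,0,0,0,-0.026,45]]}}

```text
clock: 16.73
ee_pos: [0.6283, -0.1547, 0.1474]
eef_rot: [3.141, -0.004, 3.104]
contact_force: [-0.8, 0.4, -0.4]
width: 0.526
finger_force: 0.0
```

{"op": "arm_command", "data": {"steps": [[0,0,0,0,0,0,45],[0,0,0,0,0,0,45]]}}

```text
clock: 16.98
ee_pos: [0.6287, -0.1541, 0.1489]
eef_rot: [3.141, -0.002, 3.106]
contact_force: [0.8, 0.3, -1.0]
width: 0.53
finger_force: 0.0
```

```bash
python3 - <<'E'
from h import *
s=manip.read_state();print(s['ee_pos'],s['eef_rot'],s['width'])
im=manip.camera('wrist');cv2.imwrite('pics/w6.png',im)
hsv=cv2.cvtColor(im,cv2.COLOR_BGR2HSV)
m=((hsv[...,0]>=18)&(hsv[...,0]<=32)&(hsv[...,1]>145)&(hsv[...,2]>90)).astype(np.uint8)*255
m[:155]=0;m[270:]=0;m[:,:240]=0;m[:,325:]=0
m=cv2.morphologyEx(m,cv2.MORPH_OPEN,np.ones((15,15)))
for z in(.038,.0425):handle(m,z)
c=cv2.findContours(m,0,2)[0];v=im.copy();cv2.drawContours(v,c,-1,(255,0,0),1);cv2.imwrite('pics/w6b.png',v)
E
```

```text
[ 0.62865256 -0.15410582  0.14889737] [ 3.14147876e+00 -1.59727067e-03  3.10580467e+00] 0.5302118871681193
zt 0.038 w,l 23.7 56.9 yaw 0.017 centre [ 624.7 -162.8] far [ 653.1 -162.4] mid from far [ 626.1 -162.8]
zt 0.0425 w,l 23.2 55.8 yaw 0.017 centre [ 623.2 -162.6] far [ 651.1 -162.2] mid from far [ 624.1 -162.6]
```

View pics/w6b.png

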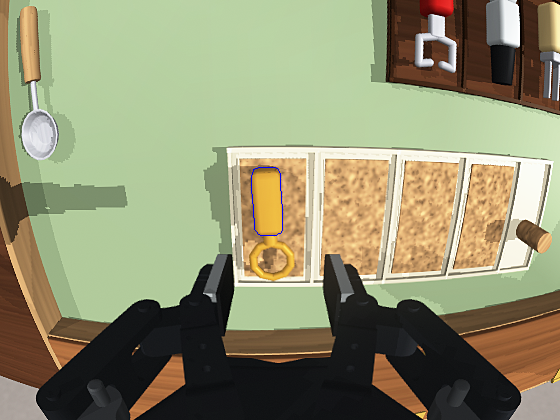

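The contour fits the brass handle (251–283, 168–235), ring at (272,258).

```bash
python3 -c "
from h import *
goto([.6245,-.1627,.0255],3.1586)"
```

```text
shift mm [  3.7  -8.6 123.4] turn [ 0.0002 -0.0016 -0.0529]
```

{"op": "arm_command", "data": {"steps": [[2,-5,35,0,-0.002,-0.03,33],[4,-9,75,0,-0.002,-0.053,33],[4,-9,95,0,-0.002,-0.053,33],[4,-9,100,0,-0.002,-0.053,33],[4,-9,100,0,-0.002,-0.053,33]]}}

```text
clock: 17.65
ee_pos: [0.6248, -0.1637, 0.0496]
eef_rot: [-3.141, 0.001, -3.125]
contact_force: [-0.7, -0.9, -0.1]
width: 0.386
finger_force: 0.0
```

```bash
python3 -c "
from h import *
print(manip.read_state()['width'])
goto([.6245,-.1627,.0255],3.1586)"
```

```text
0.38571540870122084
shift mm [ 0.3  1.  24.1] turn [-0.0002  0.0011 -0.0009]
```

{"op": "arm_command", "data": {"steps": [[0,1,15,0,0,0,33],[0,1,23,0,0,0,33],[0,1,24,0,0,0,33],[0,1,24,0,0,0,15],[0,1,24,0,0,0,15],[0,1,24,0,0,0,15],[0,1,24,0,0,0,15]]}}

```text
clock: 18.52
ee_pos: [0.6247, -0.163, 0.0252]
eef_rot: [-3.141, 0.001, -3.125]
contact_force: [-0.5, -0.4, 7.1]
width: 0.27
finger_force: 62.6
```

```bash
python3 -c "
from h import *
goto([.4558,.2002,.10],3.0806)"
```

```text
shift mm [162.9 365.8 -75.1] turn [-0.0002  0.0012  0.0772]
```

{"op": "arm_command", "data": {"steps": [[0,0,-40,0,0,0,15],[10,22,-75,0,0,0,15],[30,68,-75,0,0,0.015,15],[52,116,-75,0,0,0.03,15],[74,165,-75,0,0,0.045,15],[96,214,-75,0,0,0.06,15],[118,264,-75,0,0,0.077,15],[140,314,-75,0,0,0.077,15]]}}

```text
clock: 19.52
ee_pos: [0.4783, 0.1503, 0.0996]
eef_rot: [3.141, 0.0, 3.08]
contact_force: [1.3, -0.5, -0.5]
width: 0.268
finger_force: 59.0
```

```bash
python3 -c "
from h import *
goto([.4558,.2002,.10],3.0806)"
```

```text
shift mm [25.5 48.4 -0.4] turn [ 0.0004  0.0002 -0.0004]
```

{"op": "arm_command", "data": {"steps": [[13,24,0,0,0,0,15],[25,48,0,0,0,0,15],[25,48,0,0,0,0,15],[25,48,0,0,0,0,15],[25,48,0,0,0,0,15]]}}

```text
clock: 20.15
ee_pos: [0.4574, 0.1977, 0.0996]
eef_rot: [3.141, -0.0, 3.08]
contact_force: [0.8, 0.2, -0.4]
width: 0.267
finger_force: 59.0
```

```bash
python3 -c "
from h import *
goto([.4558,.2002,.0236],3.0806)"
```

```text
shift mm [ 1.8  2.4 76. ] turn [ 0.0001 -0.0001 -0.0007]
```

{"op": "arm_command", "data": {"steps": [[1,2,40,0,0,0,15],[1.5,2,65,0,0,0,15],[1.5,2,75,0,0,0,15],[1.5,2,76,0,0,0,15],[1.5,2,76,0,0,0,15]]}}

```text
clock: 20.78
ee_pos: [0.4563, 0.2003, 0.0242]
eef_rot: [3.141, 0.001, 3.08]
contact_force: [0.1, 0.4, -0.8]
width: 0.266
finger_force: 59.1
```

{"op": "arm_command", "data": {"steps": [[0,0,0,0,0,0,36],[0,0,0,0,0,0,36],[0,0,0,0,0,0,36],[0,0,-30,0,0,0,38],[0,0,-80,0,0,0,45],[0,0,-130,0,0,0,45],[0,0,-160,0,0,0,45]]}}

```text
clock: 21.65
ee_pos: [0.4561, 0.2006, 0.1863]
eef_rot: [3.14, 0.002, 3.081]
contact_force: [0.5, -0.6, 0.1]
width: 0.526
finger_force: 0.0
```

{"op": "arm_command", "data": {"steps": [[-45,-45,-10,0,0,0,45],[-90,-90,-30,0,0,0,45],[-110,-130,-50,0,0,0,45],[-110,-130,-50,0,0,0,45],[-110,-130,-50,0,0,0,45]]}}

```text
clock: 22.28
ee_pos: [0.5573, 0.0642, 0.2332]
eef_rot: [3.141, -0.001, 3.08]
contact_force: [-0.8, 0.5, 0.2]
width: 0.527
finger_force: 0.0
```

```bash
python3 -c "
from h import *
print(tool()[0])
cv2.imwrite('pics/w7.png',manip.camera('wrist'))"
```

```text
[0.55734203 0.06416441 0.23316887]
```

View pics/w7.png

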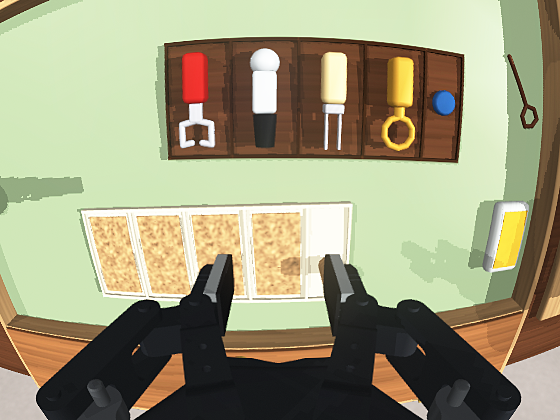

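The final view shows all four tools flat, aligned and centred in the walnut bays, from the right: lifter (195,100), stopper (264,98), puller (334,100), key (400,103). I'm handing in.

```bash
python3 -c "
from cell import manip
print(manip.close_job())"
```

```text
the job is handed in; nothing more can be done
None
```

All four tools lie in the walnut rack in reverse order (from the right: cap lifter, stopper, cork puller, champagne key), released and clear of the robot; I handed the job in at about 22 s, after checking the final camera view by eye only.

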